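Snap a length stop onto a jig's guide rail and set it with a sample piece

ROBOT

A 6-joint arm with a two-finger parallel gripper is mounted at the origin on a cart in front of the work surface, level with it; the furniture and walls round the work are solid. World frame = base frame: x ahead of the robot, y to its left, z up, the work surface at z = 0. Lengths are in m, angles in degrees, forces in N, time in s.
With the tool pointing down it reaches from about 0.325 to 0.85 m from the base axis. Payload 15.5 kg.
Tool frame: the origin (TCP) lies at the very end of the fingers, on their centre line; the grasp point (between the pads) lies 19 mm behind it; z points along the fingers, y is the line along which they close (so a half turn about z gives the same grasp; the last joint's range is limited). The gripper opens to 91 mm and grips with 3 to 60 N. Pads are 32 mm wide; open, the fingers measure 118 mm over their backs; the gripper's body (76 mm by 178 mm) begins 60 mm behind the grasp point.
Start: joints at [65.632, 28.281, 77.091, -0, 74.628, -5.472], TCP at [0.202, 0.591, 0.214] pointing down, gripper open.
Joint ranges: [-166.48, 166.48], [-47.26, 123.95], [12.59, 153.08], [-70.14, 250.14], [6.76, 159.57], [-176.63, 176.63]. Speed limits (degrees/s): [108.29, 108.29, 147.25, 172.46, 172.46, 172.46].

INTERFACE

Orientations are given as a 3x3 rotation matrix whose columns are the frame's x, y, z axes.
In Python, from cell import manip, viewer gives the robot as it stands.
- The arm moves only by the tool move_arm, never from a script. Its argument "motion" is a list of rows, each a list of 7 numbers: the shift along the tool's x, y, z in units of 50 mm (1.0 is 50 mm), then the turn, a rotation vector about the tool's x, y, z in units of 10 degrees (1.0 is 10 degrees), then the closure, from -1 (fully open) to 1 (shut). A call has 1 to 10 rows; each row is the pose to reach, as a shift and turn from the pose commanded when the call began, along the tool's axes at that moment; what a row does not reach only later rows make up. A row lasts 1/8 s, in which the tool goes at most 62.5 mm and 10.7 degrees, less where a joint would pass 70% of its speed; a pose out of reach is approached as far as the arm can. A call with a gripper value outside its range is refused whole. The fingers move at their own pace and stop on an object; "grip_force" is the grip in N (left out, the last holds). Time passes only in rows, so rows that repeat a pose let the fingers close. It gives the time, the measured TCP pose, the force, the opening and the grip force at its end, in the units of the state.
- manip.read_state(): the state, without advancing time (a new reading comes with each control period).
- viewer.capture(name): name is "scene" or "top" or "wrist"; returns a dict with "frame" (420x560x3 uint8, red, green, blue), "range_z" (420x560 float32, m along the optical axis (not along the pixel's ray), 0 where there is no reading), "fx", "fy", "cx", "cy" (pixels), "dist_coeffs" ([k1, k2, p1, p2, k3] as OpenCV has them; the pictures are not rectified), "R" (3x3) and "t" (3): a world point X has camera coordinates R X + t. Camera axes: x right, y down, z forward; pixel columns grow to the right and rows downward; lengths in m; the calibration is good to about 2 mm. A picture is of the moment at which its call begins.
- manip.finish_job(): hands the job in; it is judged then, once.
Trained networks look in the newest picture that a camera, given by its name, has taken for a name from the list of things; names that differ only in an ending like _2 or _b are one class to them, and where a whole thing is asked for, a point or a joint stands for the part that bears it (a point fixed in the world has none). Each returns a list of dicts, best first, with "score" (0 to 1); they miss things now and then, are a little off and sometimes report something else, mostly with a low value. They report only what shows in the picture. A call takes as long as a camera call. They do not tell look-alikes from the thing itself.
- viewer.silhouettes(label, camera): "mask" (420x560 bool, what is visible of it) and "position" ([column, row] in pixels, amid what is visible of it).
The state is a dict: "time": time; "joints": joint angles; "dq": joint speeds; "tau": joint torques, N m; "ee_pos": TCP position; "ee_rot": TCP orientation; "force": force on the tool from outside, world axes, zero at the start; "moment": the same for the moment, N m; "gripper_width": opening from 0.0 (shut) to 1.0 (fully open); "gripper_force": force on a finger pad.
Only numpy, scipy, OpenCV 4.12 (cv2) and the standard library are available. Lean on these libraries where they do the work, as an engineer would, in place of code of your own. Each camera call takes 0.05 s, during which the arm holds its last target. There are 200 camera calls.

TASK

Set the length stop of the drilling jig from the wooden sample piece lying in it: push the orange stop straight down onto the free part of the round rail until its sprung arms snap past the rail and it sits fully home, then slide it along the rail so that it takes the sample with it and nips it, lightly but definitely and without play, against the adjusting screw in the black end block. You have to feel for the nip, for the screw stands where it was last set: a firm touch of some 5 N is right, about 15 N dents the pine, and leaning on the stop with over 25 N spoils the rail. Leave the stop there and the other things undisturbed.

Things in the scene. Friction and masses are not known exactly. Their poses are not given: they have to be found in the camera images.
- jig: Length-stop jig, fixed to the table: plywood base 96 (x) x 270 (y) x 12 mm; a round metal rail along y, 20 mm in diameter, held by a black end block at +y and a black post at -y (both 50 mm high over the table). Origin: centre of the base's underside, z up. A batten 6 mm high runs along y at x = -38 to -30; the sample slides along y between it and the rail (axis at x = +10).
- rail_mid (a point): A point on the rail's axis, half way along, 32 mm above the table; axes as the jig's. The bare rail reaches from y = -111 mm (post) to y = +110 mm (end block) from here.
- block_face (a point): Point on the end block's flat face that looks to the jig's -y, 17 mm in front (-x) of the base's middle line, 21 mm above the table; axes as the jig's. Here the flat round head (12 mm across, brass) of an adjusting screw sticks out of the face, 3 to 15 mm towards -y, wherever it was last set and locked; its setting is not measured. The sample has to butt against this head.
- stop_clip: Orange clip-on plastic stop, loose, about 80 g, standing upright on the table, 53 (x) x 30 (y) x 59 mm. Origin: on its underside, 15 mm below the bore axis; z up, y along the bore. A rigid stop foot hangs at its -x side (x = -37 to -19, z = 0 to 30); it belongs on the batten's side, so the stop's axes must agree with the jig's. Home on the rail, the foot clears the base by 5 mm.
- clip_tab (a point): Middle of the stop's thumb tab, 46 mm above its underside and over the bore: 12 mm thick (x), 30 mm long (y), 31 to 59 mm above the underside. Pinch it across x. The fingertips must stay at least 32 mm above the underside, for below lies the 53 mm wide bridge (x = -37 to 16).
- clip_bore (a point): Middle of the stop's bore axis; on the rail's axis when home. The two sprung arms' lips stand 15 mm apart at rest and flare downwards. They meet the rail with the bore 13 mm above its axis, are widest at about 6.5 mm (this takes 9 to 18 N, more on a rough rail), then close under it; at home the crown bears hard on the rail. Dragging the seated stop along takes 4 to 12 N.
- clip_face (a point): Middle of the stop foot's end face that looks to +y and has to bear on the sample; 28 mm in -x and 15 mm in +y from the stop's origin, 10 mm above its underside.
- sample: Sample piece, a sawn pine block 22 (x) x 75 (y) x 18 mm, loose, flat on the jig's base between rail and batten, its long side along the rail, 10 to 40 mm short of the screw's head at the start, and easily pushed along. Origin: centre of its underside.
- glue_bottle: Bystander: upright white and yellow glue bottle, 42 mm in diameter, 130 mm high. Origin: centre of its underside.
- masking_tape: Bystander: black roll of tape lying flat, 62 mm across, 19 mm high. Origin: centre of its underside.
- offcut_long: Bystander: pine offcut 18 x 90 x 10 mm. Origin: centre of its underside.
- offcut_wide: Bystander: pine offcut 31 x 62 x 12 mm. Origin: centre of its underside.
Not all that is in view belongs to the job. Leave any green look-alike of the sample alone. Of the things shaped like the stop_clip, the orange one is meant.

How it is judged:
By the outcome, as a careful person would: the job done as asked, in the order asked, and still so for the second after the job is handed in, with the robot touching nothing.
It also fails if it takes over 64 s, if anything falls off the work surface, if the arm or the gripper's body presses on something with over 40 N, if the wrist force passes 120 N, or if a joint passes its speed limit or range.

## Working session

There is one attempt and no reset: what is moved stays moved. The work goes in short steps, Python scripts to look and compute and a tool call to move; the robot and the scene stay as the last step left them, time stands still between calls to the robot, and variables do not carry over. Pictures are saved under pics/ and viewed, at most 10 in all, crops included, and the job is handed in when it is done.

Besides the shell and the picture viewer there is one more tool, called after "Emit:" as name([rows], argument=value, ...), one row to a line, values as JSON. move_arm: Moves the arm, as the interface text tells. Its arguments: {"type":"object","properties":{"motion":{"type":"array"},"grip_force":{"type":"number"}},"required":["motion"]}

```bash
mkdir -p pics; cat > h.py <<'E'
import numpy as np,cv2
from cell import manip,viewer
def save(c,n): cv2.imwrite('pics/'+n,c['frame'][:,:,::-1])
def pts(c,mask=None):
    z=c['range_z'];m=(z>0) if mask is None else (mask&(z>0))
    v,u=np.nonzero(m);K=np.array([[c['fx'],0,c['cx']],[0,c['fy'],c['cy']],[0,0,1.]])
    n=cv2.undistortPoints(np.stack([u,v],1).astype(float)[:,None],K,np.array(c['dist_coeffs']))[:,0]
    P=np.c_[n,np.ones(len(n))]*z[v,u][:,None]
    return (P-c['t'])@np.array(c['R']),u,v
E
python3 - <<'E'
from h import *
a=viewer.capture('scene');b=viewer.capture('top')
im=np.hstack([a['frame'],b['frame']])[:,:,::-1]
save(a,'s0.png');save(b,'t0.png')
for l in ['jig','stop_clip','sample','glue_bottle','masking_tape','offcut_long','offcut_wide']:
  for cn,c in (('top',b),):
    for d in viewer.silhouettes(l,cn):
        P,u,v=pts(c,d['mask'])
        if len(P)<10: continue
        hi=P[P[:,2]>.004]
        r=cv2.minAreaRect(hi[:,:2].astype(np.float32)*1000) if len(hi)>5 else None
        print(l,cn,round(d['score'],2),np.round(d['position']),len(P),np.round(np.median(P,0),3),'zmax',round(np.percentile(P[:,2],98),3),[np.round(x,1) for x in r] if r else '')
E
```

```text
jig top 0.76 [219. 205.] 2649 [0.628 0.189 0.014] zmax 0.051 [array([627.5, 202.8]), array([288.7,  96.8]), np.float64(77.9)]
stop_clip top 0.75 [382. 207.] 183 [ 0.595 -0.307  0.031] zmax 0.061 [array([ 595.9, -308.3]), array([52.1, 30. ]), np.float64(83.2)]
stop_clip top 0.7 [357. 218.] 198 [ 0.554 -0.225  0.031] zmax 0.061 [array([ 554.3, -230.8]), array([37.8, 52.8]), np.float64(84.6)]
sample top 0.69 [206. 205.] 154 [0.614 0.227 0.03 ] zmax 0.034 [array([614.1, 225.4]), array([69.5, 21.8]), np.float64(77.4)]
sample top 0.6 [355. 222.] 176 [ 0.554 -0.226  0.031] zmax 0.062 [array([ 553.6, -227.2]), array([30.1, 49.7]), np.float64(85.7)]
sample top 0.52 [187. 253.] 163 [0.479 0.299 0.017] zmax 0.022 [array([478.7, 300.2]), array([70.7, 22.1]), np.float64(26.6)]
glue_bottle top 0.72 [380. 173.] 205 [ 0.691 -0.297  0.077] zmax 0.127 [array([ 696.4, -303.5]), array([38.1, 37.8]), np.float64(47.5)]
glue_bottle top 0.31 [357. 222.] 208 [ 0.556 -0.225  0.03 ] zmax 0.061 [array([ 555. , -226.6]), array([31.2, 52. ]), np.float64(88.3)]
masking_tape top 0.48 [397. 248.] 279 [ 0.468 -0.371  0.017] zmax 0.022 [array([ 468. , -372.3]), array([61.1, 59.6]), np.float64(46.9)]
offcut_long top 0.47 [270. 155.] 133 [0.768 0.017 0.01 ] zmax 0.014 [array([766.4,  22.2]), array([16.8, 84.9]), np.float64(18.7)]
offcut_wide top 0.69 [354. 225.] 197 [ 0.554 -0.225  0.031] zmax 0.061 [array([ 554.3, -230.8]), array([37.8, 52.8]), np.float64(84.6)]
offcut_wide top 0.44 [291. 208.] 146 [ 0.598 -0.026  0.011] zmax 0.016 [array([598.6, -23.8]), array([52. , 29.6]), np.float64(52.1)]
```

View pics/t0.png

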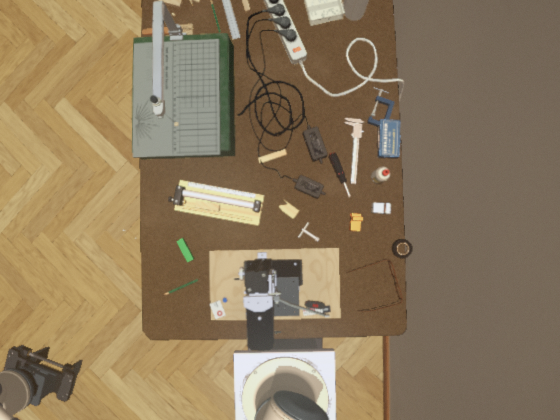

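View pics/s0.png

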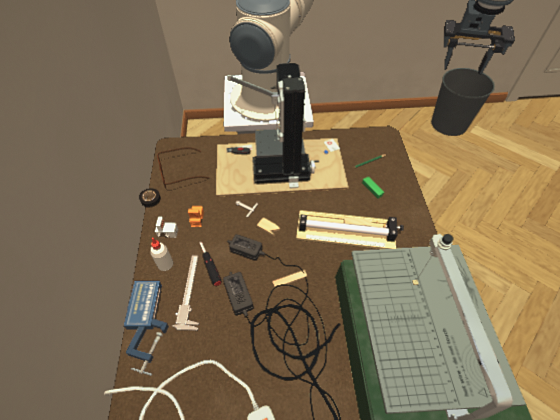

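The top view shows the jig at (219,203), with the end block and its knob on the left (+y). The orange stop is at (356,222) beside a white twin at (381,208). A tall drill stand is at (262,290), in the way of a sweep.

```bash
python3 - <<'E'
from h import *
b=viewer.capture('top');P,u,v=pts(b)
s=viewer.silhouettes('jig','top')[0]
J,_,_=pts(b,s['mask'])
R=J[(J[:,2]>.037)&(J[:,2]<.046)]
c=R.mean(0);d=np.linalg.svd((R-c)[:,:2])[2][0];d*=np.sign(d[1])
print('rail',c,d,np.degrees(np.arctan2(-d[0],d[1])),len(R))
t=(J[:,:2]-c[:2])@d
print('J extents',np.percentile(t,[.2,99.8]),'blocks z>.047',)
x=(J[:,:2]-c[:2])@np.array([d[1],-d[0]])
for lo,hi in ((.046,.06),(.005,.02)):
  m=(J[:,2]>lo)&(J[:,2]<hi); print(lo,np.percentile(t[m],[1,50,99]),np.percentile(x[m],[1,50,99]))
# height map for obstacles
m=(u>140)&(u<405)&(v<340)
for X in np.arange(.2,.9,.05):
  print(round(X,2),[int(1000*max(P[m&(abs(P[:,0]-X)<.025)&(abs(P[:,1]-Y)<.025)][:,2],default=0)) for Y in np.arange(.45,-.46,-.05)])
o=m&(u>335)&(u<372)&(v>208)&(v<236)&(P[:,2]>.006)
f=b['frame'][v,u].astype(int);o&=(f[:,0]>f[:,2]+70)
for lo,hi in ((.006,.027),(.027,.045),(.05,.07)):
  k=P[o&(P[:,2]>lo)&(P[:,2]<hi)];print(lo,len(k),k.mean(0),cv2.minAreaRect((k[:,:2]*1000).astype(np.float32)) if len(k)>4 else k)
print(manip.read_state()['ee_rot'])
E
```

```text
rail [0.63481262 0.19277811 0.04090732] [0.19478896 0.98084518] -11.232395345045937 388
J extents [-0.13518616  0.14717291] blocks z>.047
0.046 [-0.13117145  0.11173735  0.12959625] [-0.03765047 -0.00408458  0.01909058]
0.005 [-0.13388509 -0.01956498  0.12687282] [-0.05656808 -0.01650909  0.03788475]
0.2 [3, 6, 3, 5, 5, 5, 5, 2, 4, 6, 5, 5, 5, 4, 6, 5, 3, 1, 0]
0.25 [4, 6, 6, 6, 6, 18, 21, 17, 16, 20, 19, 19, 18, 15, 4, 5, 5, 3, 0]
0.3 [6, 6, 5, 7, 13, 20, 20, 302, 303, 301, 98, 36, 30, 13, 27, 34, 38, 3, 0]
0.35 [4, 6, 11, 11, 13, 20, 22, 320, 320, 317, 319, 327, 18, 10, 5, 5, 44, 3, 0]
0.4 [5, 6, 6, 8, 9, 20, 59, 355, 356, 318, 98, 20, 20, 21, 34, 36, 45, 3, 0]
0.45 [5, 6, 5, 24, 18, 20, 45, 355, 355, 306, 66, 20, 19, 7, 4, 36, 37, 20, 0]
0.5 [4, 5, 5, 22, 5, 18, 15, 17, 17, 15, 10, 18, 15, 5, 6, 4, 21, 19, 0]
0.55 [6, 5, 6, 7, 6, 5, 19, 24, 14, 4, 13, 9, 5, 61, 62, 4, 5, 4, 0]
0.6 [6, 8, 13, 52, 34, 41, 43, 54, 54, 16, 17, 6, 7, 33, 32, 63, 32, 3, 0]
0.65 [4, 6, 50, 54, 46, 46, 48, 48, 54, 13, 35, 36, 32, 16, 5, 6, 5, 3, 0]
0.7 [5, 6, 6, 50, 17, 14, 4, 5, 5, 10, 34, 34, 23, 29, 8,
[... 166 characters left out ...]
29, 30, 22, 0]
0.85 [0, 120, 122, 324, 122, 122, 119, 17, 33, 28, 31, 36, 7, 11, 13, 33, 31, 27, 0]
0.006 25 [ 0.55207618 -0.21904426  0.02122498] ((555.0903930664062, -224.96974182128906), (25.021648406982422, 52.5753173828125), 84.27519226074219)
0.027 121 [ 0.55080519 -0.22658814  0.03082561] ((555.0205688476562, -227.15199279785156), (28.718429565429688, 52.1046028137207), 89.54983520507812)
0.05 47 [ 0.56531129 -0.2284631   0.0576574 ] ((565.3469848632812, -227.8687286376953), (29.04869842529297, 11.995630264282227), 88.72212982177734)
[[-9.46103927e-01  3.23863181e-01  1.37145129e-05]
 [ 3.23863181e-01  9.46103927e-01  1.09518099e-05]
 [-9.42846648e-06  1.48031761e-05 -1.00000000e+00]]
```

```bash
cat >> h.py <<'E'
def R0(yaw): # tool down, tool y at angle yaw+0 from world x
    a=np.radians(yaw);y=np.array([np.cos(a),np.sin(a),0]);z=np.array([0,0,-1.]);return np.c_[np.cross(y,z),y,z]
def rel(p,yaw):
    from scipy.spatial.transform import Rotation as Ro
    s=manip.read_state();R=np.array(s['ee_rot']);d=R.T@(np.array(p)-s['ee_pos'])/.05
    w=Ro.from_matrix(R.T@R0(yaw)).as_rotvec(degrees=True)/10
    return np.round(np.r_[d,w],3)
E
python3 -c "
from h import *
print(rel([.62,.22,.36],35));print(rel([.565,-.228,.24],-1));s=manip.read_state();print(s['time'],s['force'])"
```

```text
[-10.307  -4.321  -2.922   0.      0.      3.61 ]
[-12.168 -13.154  -0.522   0.     -0.      7.21 ]
0.55 [ 0.3936847  -0.09390783 -0.24210797]
```

Emit:
move_arm([
  [-1, -0.4, -1, 0, 0, 0.5, -1],
  [-2.1, -0.9, -2, 0, 0, 1, -1],
  [-3.2, -1.3, -2.9, 0, 0, 1.5, -1],
  [-4.3, -1.8, -2.9, 0, 0, 2, -1],
  [-5.4, -2.3, -2.9, 0, 0, 2.5, -1],
  [-6.5, -2.7, -2.9, 0, 0, 3, -1],
  [-7.6, -3.2, -2.9, 0, 0, 3.3, -1],
  [-8.7, -3.7, -2.9, 0, 0, 3.6, -1],
  [-9.6, -4.1, -2.9, 0, 0, 3.6, -1],
  [-10.3, -4.3, -2.9, 0, 0, 3.6, -1],
])

```text
time: 1.8
ee_pos: [0.6217, 0.2187, 0.3589]
ee_rot: [[-0.574, 0.819, 0.0], [0.819, 0.574, -0.0], [-0.0, -0.0, -1.0]]
force: [0.6, 0.6, 0.0]
gripper_width: 0.999
gripper_force: 0.0
```

```bash
python3 -c "
from h import *
print(rel([.62,-.05,.36],15));print(rel([.565,-.228,.26],-1));s=manip.read_state();print(s['time'],s['ee_pos'],s['joints'])
c=viewer.capture('wrist');save(c,'w0.png')"
```

```text
[-4.383e+00 -3.111e+00 -2.200e-02  0.000e+00  1.000e-03  2.001e+00]
[-6.668e+00 -6.054e+00  1.979e+00  0.000e+00  1.000e-03  3.601e+00]
1.8 [0.62167467 0.21874352 0.35886938] [ 1.42030461e+01  2.60933970e+01  5.84833564e+01 -1.24668785e-02
  9.54190298e+01 -2.08044957e+01]
```

View pics/w0.png

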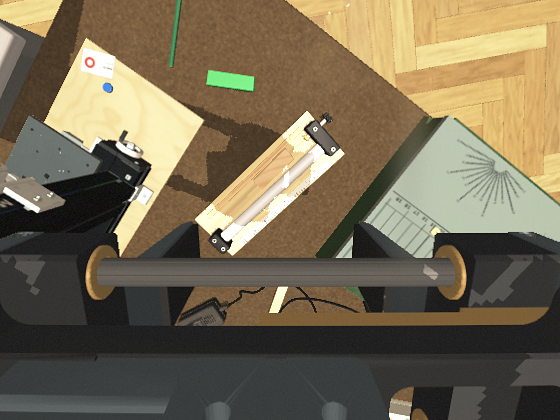

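Emit:
move_arm([
  [-1.1, -0.8, 0, 0, 0, 0.5, -1],
  [-2.2, -1.6, 0, 0, 0, 1, -1],
  [-3.2, -2.3, 0, 0, 0, 1.5, -1],
  [-4.2, -3.1, 0, 0, 0, 2, -1],
  [-4.9, -3.9, 0.3, 0, 0, 2.6, -1],
  [-5.5, -4.7, 0.8, 0, 0, 3.1, -1],
  [-6.2, -5.5, 1.4, 0, 0, 3.6, -1],
  [-6.7, -6.05, 2, 0, 0, 3.6, -1],
  [-6.7, -6.05, 2, 0, 0, 3.6, -1],
  [-6.7, -6.05, 2, 0, 0, 3.6, -1],
])

```text
time: 3.1
ee_pos: [0.5655, -0.2265, 0.2595]
ee_rot: [[0.016, 1.0, 0.001], [1.0, -0.016, 0.0], [0.0, 0.001, -1.0]]
force: [0.9, -0.2, 1.0]
gripper_width: 1.0
gripper_force: 0.0
```

```bash
python3 -c "
from h import *
s=manip.read_state();print(s['time'],s['ee_pos'])
c=viewer.capture('wrist');save(c,'w1.png')
P,u,v=pts(c);f=c['frame'][v,u].astype(int);o=(f[:,0]>f[:,2]+80)&(f[:,0]>1.5*f[:,1])&(P[:,2]>.004)&(abs(P[:,1]+.228)<.06)&(abs(P[:,0]-.555)<.06)
for lo,hi in ((.025,.04),(.052,.066)):
  k=P[o&(P[:,2]>lo)&(P[:,2]<hi)];print(lo,len(k),k.mean(0),cv2.minAreaRect((k[:,:2]*1000).astype(np.float32)))
"
```

```text
3.1 [ 0.56552247 -0.22651723  0.25945801]
0.025 671 [ 0.54868033 -0.22844838  0.02970974] ((552.0956420898438, -229.7685089111328), (30.300874710083008, 52.87797164916992), 84.6606674194336)
0.052 238 [ 0.56282422 -0.23018086  0.05752267] ((562.7474975585938, -230.30203247070312), (29.358680725097656, 12.604110717773438), 88.86445617675781)
```

```bash
python3 -c "
import cv2
a=cv2.imread('pics/w1.png');cv2.imwrite('pics/w1c.png',cv2.resize(a[60:260,130:400],(800,592),interpolation=cv2.INTER_CUBIC))"
```

```text
(no output)
```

View pics/w1c.png

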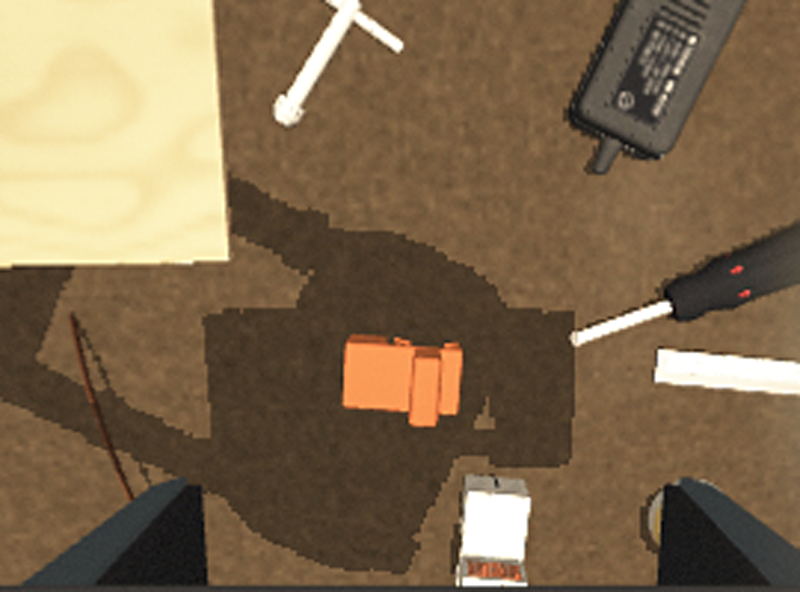

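The picture shows the orange stop at (405,380) in the crop, foot side left (-x). It's turned about -4.5° from world, and nothing is close to it.

```bash
python3 -c "
from h import *
print(rel([.563,-.230,.10],-4.5));print(rel([.563,-.230,.037],-4.5))"
```

```text
[-7.500e-02 -5.900e-02  3.197e+00  7.000e-03  2.000e-03  3.640e-01]
[-7.500e-02 -6.100e-02  4.457e+00  7.000e-03  2.000e-03  3.640e-01]
```

Emit:
move_arm([
  [-0.07, -0.06, 1.1, 0, 0, 0.36, -1],
  [-0.07, -0.06, 2.2, 0, 0, 0.36, -1],
  [-0.07, -0.06, 3.2, 0, 0, 0.36, -1],
  [-0.07, -0.06, 4, 0, 0, 0.36, -1],
  [-0.07, -0.06, 4.45, 0, 0, 0.36, -1],
  [-0.07, -0.06, 4.45, 0, 0, 0.36, -1],
  [-0.07, -0.06, 4.45, 0, 0, 0.36, 0.3],
  [-0.07, -0.06, 4.45, 0, 0, 0.36, 1],
  [-0.07, -0.06, 4.45, 0, 0, 0.36, 1],
  [-0.07, -0.06, 4.45, 0, 0, 0.36, 1],
], grip_force=40)

```text
time: 4.4
ee_pos: [0.5623, -0.2305, 0.0369]
ee_rot: [[0.078, 0.997, 0.001], [0.997, -0.078, -0.0], [-0.0, 0.001, -1.0]]
force: [0.1, -1.5, 0.1]
gripper_width: 0.589
gripper_force: 0.0
```

Emit:
move_arm([
  [0, 0, 0, 0, 0, 0, 1],
  [0, 0, 0, 0, 0, 0, 1],
  [0, 0, 0, 0, 0, 0, 1],
  [0, 0, 0, 0, 0, 0, 1],
])

```text
time: 4.9
ee_pos: [0.5621, -0.2304, 0.0364]
ee_rot: [[0.078, 0.997, -0.0], [0.997, -0.078, 0.0], [0.0, -0.0, -1.0]]
force: [0.2, 0.9, 0.3]
gripper_width: 0.156
gripper_force: 0.0
```

Emit:
move_arm([
  [0, 0, 0, 0, 0, 0, 1],
  [0, 0, 0, 0, 0, 0, 1],
  [0, 0, 0, 0, 0, 0, 1],
  [0, 0, -0.5, 0, 0, 0, 1],
  [0, 0, -1.5, 0, 0, 0, 1],
  [0, 0, -2.5, 0, 0, 0, 1],
  [0, 0, -3.5, 0, 0, 0, 1],
  [0, 0, -4, 0, 0, 0, 1],
  [0, 0, -4, 0, 0, 0, 1],
])

```text
time: 6.02
ee_pos: [0.563, -0.2307, 0.2383]
ee_rot: [[0.078, 0.997, 0.003], [0.997, -0.078, -0.002], [-0.001, 0.003, -1.0]]
force: [-1.0, -0.1, -1.3]
gripper_width: 0.126
gripper_force: 40.0
```

```bash
python3 -c "
from h import *
print(rel([.64,-.03,.24],-11));print(rel([.6249,.143,.20],-11));s=manip.read_state();print(s['force'])
c=viewer.capture('wrist')
save(c,'w2.png')
P,u,v=pts(c);f=c['frame'][v,u].astype(int);o=(f[:,0]>f[:,2]+80)&(f[:,0]>1.5*f[:,1])
R=np.array(s['ee_rot']);Q=(P-s['ee_pos'])@R*1000
Q=Q[o&(abs(Q)<80).all(1)];print(len(Q))
for a in range(3): print(np.percentile(Q[:,a],[1,10,50,90,99]) if len(Q) else '')
"
```

```text
[ 4.123  1.222 -0.036  0.02   0.007  0.651]
[7.55e+00 6.47e-01 7.57e-01 2.00e-02 7.00e-03 6.51e-01]
[-0.95714582 -0.10670112 -1.31355102]
1813
[-14.25592539   6.82512751  13.69803616  14.62669989  14.82959758]
[-35.51949734 -30.8097484   -4.16084268   5.63044955  14.77419091]
[-22.85852134 -21.86614965   6.28704051  26.00005432  33.21345439]
```

Emit:
move_arm([
  [1, 0.3, 0, 0, 0, 0.2, 1],
  [2, 0.6, 0, 0, 0, 0.4, 1],
  [3, 0.9, 0, 0, 0, 0.6, 1],
  [4, 1.1, 0, 0, 0, 0.65, 1],
  [5, 1, 0, 0, 0, 0.65, 1],
  [6, 0.8, 0.3, 0, 0, 0.65, 1],
  [7, 0.7, 0.6, 0, 0, 0.65, 1],
  [7.55, 0.65, 0.75, 0, 0, 0.65, 1],
  [7.55, 0.65, 0.75, 0, 0, 0.65, 1],
  [7.55, 0.65, 0.75, 0, 0, 0.65, 1],
])

```text
time: 7.32
ee_pos: [0.6237, 0.1429, 0.1979]
ee_rot: [[0.191, 0.982, -0.002], [0.982, -0.191, -0.001], [-0.001, -0.001, -1.0]]
force: [0.4, 0.1, -1.1]
gripper_width: 0.129
gripper_force: 40.0
```

```bash
python3 -c "
from h import *
s=manip.read_state();print(s['ee_pos'],s['force'],s['joints'])
for n in ('wrist','top'):
  c=viewer.capture(n);save(c,n+'3.png')
  P,u,v=pts(c);f=c['frame'][v,u].astype(int)
  x0=np.array([.6346,.192]);d=np.array([.195,.981]);e=np.array([d[1],-d[0]])
  for it in range(3):
    q=P[:,:2]-x0;t=q@d;x=q@e
    m=(abs(x)<.012)&(abs(t)<.1)&(P[:,2]>.034)&(P[:,2]<.047)
    # circle-like: fit ridge: regress z=a+b t+ c x + k x^2, with k=-1/(2r)
    # axis from sphere fit per linear
    def res(p):
      a,b,z0=p;xx=x[m]-a-b*t[m];return np.hypot(xx,P[m,2]-z0)-.010
    from scipy.optimize import least_squares
    r=least_squares(res,[0,0,.032],loss='soft_l1',f_scale=.001).x
    x0=x0+r[0]*e;d=d+r[1]*e;d/=np.linalg.norm(d);e=np.array([d[1],-d[0]])
  q=P[:,:2]-x0;t=q@d;x=q@e
  bl=(P[:,2]>.046)&(P[:,2]<.056)&(abs(x)<.018)&(abs(t)<.14)
  tt=t[bl];print(n,m.sum(),x0,d,'yaw',np.degrees(np.arctan2(-d[0],d[1])),'z',r[2],'post',np.percentile(tt[tt<-.09],[1,99]) if (tt<-.09).any() else '','block',np.percentile(tt[tt>.09],[1,99]) if (tt>.09).any() else '')
  sm=(P[:,2]>.026)&(P[:,2]<.034)&(x<-.016)&(x>-.036)&(abs(t)<.1)
  print('sample',sm.sum(),np.percentile(t[sm],[1,3,97,99]),np.percentile(x[sm],[2,98]))
"
```

```text
[0.6237362  0.14286222 0.19792483] [ 0.39702939  0.08896464 -1.08423162] [ 7.56557115e+00  3.03710321e+01  7.59059581e+01 -1.74232711e-02
  7.38159642e+01  1.85652029e+01]
wrist 2997 [0.63363833 0.19219115] [0.20474167 0.97881604] yaw -11.814377242066193 z 0.03103933910778265 post  block [0.10650771 0.1282072 ]
sample 1290 [-0.00932574 -0.00731933  0.06224801  0.06352831] [-0.03554365 -0.01702825]
top 51 [0.63315795 0.19228922] [0.18230313 0.98324238] yaw -10.503939262789878 z 0.031771171066560154 post [-0.13105703 -0.11122969] block Traceback (most recent call last):
  File "<string>", line 22, in <module>
    print('sample',sm.sum(),np.percentile(t[sm],[1,3,97,99]),np.percentile(x[sm],[2,98]))
                            ~~~~~~~~~~~~~^^^^^^^^^^^^^^^^^^^
    return _quantile_unchecked(
        a, q, axis, out, overwrite_input, method, keepdims, weights)
    return _ureduce(a,
                    func=_quantile_ureduce_func,
    ...<5 lines>...
                    overwrite_input=overwrite_input,
                    method=method)
    r = func(a, **kwargs)
    result = _quantile(arr,
                       quantiles=q,
    ...<2 lines>...
                       out=out,
                       weights=wgt)
    slices_having_nans = np.isnan(arr[-1, ...])
                                  ~~~^^^^^^^^^
IndexError: index -1 is out of bounds for axis 0 with size 0
```

```bash
python3 -c "
from h import *
print(rel([.6235,.1432,.070],-11.6))"
```

```text
[ 1.300e-02 -1.400e-02  2.572e+00 -2.000e-03  2.000e-03  5.500e-02]
```

Emit:
move_arm([
  [0.01, -0.01, 0.8, 0, 0, 0.05, 1],
  [0.01, -0.01, 1.6, 0, 0, 0.05, 1],
  [0.01, -0.01, 2.3, 0, 0, 0.05, 1],
  [0.01, -0.01, 2.57, 0, 0, 0.05, 1],
  [0.01, -0.01, 2.57, 0, 0, 0.05, 1],
  [0.01, -0.01, 2.57, 0, 0, 0.05, 1],
], grip_force=55)

```text
time: 8.18
ee_pos: [0.6247, 0.1439, 0.0719]
ee_rot: [[0.2, 0.98, 0.002], [0.98, -0.2, 0.0], [0.001, 0.002, -1.0]]
force: [-0.2, -0.2, -0.3]
gripper_width: 0.132
gripper_force: 55.0
```

```bash
python3 -c "
from h import *
c=viewer.capture('wrist');save(c,'w4.png')
print(manip.read_state()['force'])"
```

```text
[-0.6830892   0.05170982 -0.88863653]
```

View pics/w4.png

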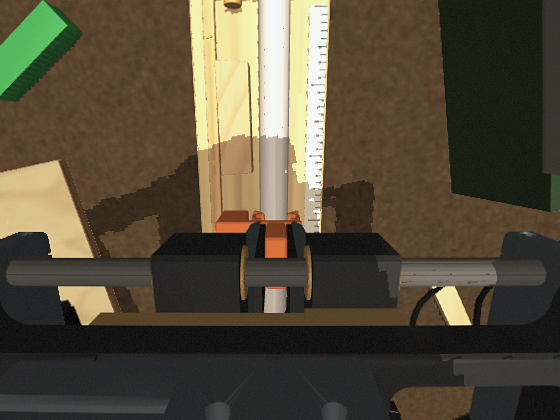

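Wrist view: the clip's arms at (258,216) and (293,216) straddle the rail, whose centre is at column 274. The sample ends at row 173, clear ahead, and the screw head shows at (232,3). Pressing down.

Emit:
move_arm([
  [0, 0, 0.06, 0, 0, 0, 1],
  [0, 0, 0.12, 0, 0, 0, 1],
  [0, 0, 0.18, 0, 0, 0, 1],
  [0, 0, 0.24, 0, 0, 0, 1],
  [0, 0, 0.24, 0, 0, 0, 1],
])

```text
time: 8.85
ee_pos: [0.6237, 0.1443, 0.0587]
ee_rot: [[0.199, 0.98, 0.0], [0.98, -0.199, 0.0], [0.0, 0.0, -1.0]]
force: [-1.2, 2.3, 1.6]
gripper_width: 0.125
gripper_force: 55.0
```

Emit:
move_arm([
  [0, 0, 0.04, 0, 0, 0, 1],
  [0, 0, 0.08, 0, 0, 0, 1],
  [0, 0, 0.08, 0, 0, 0, 1],
])

```text
time: 9.22
ee_pos: [0.6234, 0.144, 0.0538]
ee_rot: [[0.199, 0.98, -0.001], [0.98, -0.199, -0.0], [-0.0, -0.001, -1.0]]
force: [0.1, 1.5, -9.0]
gripper_width: 0.127
gripper_force: 55.0
```

Emit:
move_arm([
  [0, 0, 0.02, 0, 0, 0, 1],
  [0, 0, 0.04, 0, 0, 0, 1],
  [0, 0, 0.04, 0, 0, 0, 1],
])

```text
time: 9.6
ee_pos: [0.6236, 0.144, 0.0533]
ee_rot: [[0.199, 0.98, 0.0], [0.98, -0.199, -0.0], [-0.0, 0.0, -1.0]]
force: [-6.1, 0.1, 11.3]
gripper_width: 0.127
gripper_force: 55.0
```

Emit:
move_arm([
  [0, -0.005, -0.012, 0, 0, 0, 1],
  [0.02, -0.01, -0.012, 0, 0, 0, 1],
  [0.06, -0.01, -0.012, 0, 0, 0, 1],
  [0.1, -0.01, -0.012, 0, 0, 0, 1],
])

```text
time: 10.1
ee_pos: [0.6243, 0.148, 0.0533]
ee_rot: [[0.199, 0.98, -0.0], [0.98, -0.199, -0.002], [-0.001, 0.0, -1.0]]
force: [-3.4, -8.4, 6.1]
gripper_width: 0.127
gripper_force: 55.0
```

Emit:
move_arm([
  [0.05, -0.003, -0.008, 0, 0, 0, 1],
  [0.12, -0.003, -0.008, 0, 0, 0, 1],
  [0.2, -0.003, -0.008, 0, 0, 0, 1],
  [0.28, -0.003, -0.008, 0, 0, 0, 1],
  [0.36, -0.003, -0.008, 0, 0, 0, 1],
  [0.4, -0.003, -0.008, 0, 0, 0, 1],
])

```text
time: 10.85
ee_pos: [0.6281, 0.1678, 0.0533]
ee_rot: [[0.199, 0.98, -0.0], [0.98, -0.199, -0.001], [-0.001, 0.0, -1.0]]
force: [-1.8, -8.0, 1.2]
gripper_width: 0.131
gripper_force: 55.0
```

```bash
python3 -c "
from h import *
s=manip.read_state();print(s['force'],s['ee_pos'])
c=viewer.capture('wrist');save(c,'w5.png')"
```

```text
[-1.83073722 -7.99980433  1.20858479] [0.62814968 0.16780745 0.05333713]
```

View pics/w5.png

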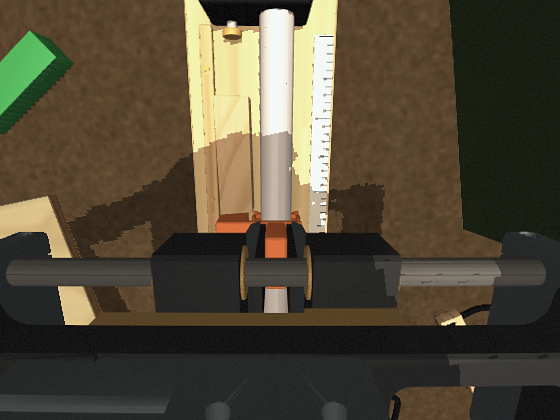

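Seated and aligned. The stop's foot is about at the sample's near end, and the gap runs from the sample's far end (row 96) to the brass head (row 38). I'll measure that gap.

```bash
python3 -c "
from h import *
c=viewer.capture('wrist');P,u,v=pts(c);s=manip.read_state();R=np.array(s['ee_rot'])
Q=(P-s['ee_pos'])@R*1000
m=(abs(Q[:,1]+27)<9)&(P[:,2]>.024)&(P[:,2]<.034)&(Q[:,0]>10)&(Q[:,0]<160)
h,e=np.histogram(Q[m,0],bins=np.arange(10,160,2));print([(int(a),int(b)) for a,b in zip(e,h)])
w=(u>=222)&(u<=242)&(v>15)&(v<45);i=np.argsort(v[w],kind='stable')
for r in range(18,45,2):
  k=w&(v==r);print(r,np.round(np.median(Q[k],0),1),round(np.median(P[k,2])*1000,1),np.median(c['frame'][v[k],u[k]],0))
"
```

```text
[(10, 1), (12, 7), (14, 101), (16, 84), (18, 76), (20, 83), (22, 84), (24, 82), (26, 84), (28, 80), (30, 83), (32, 84), (34, 83), (36, 82), (38, 93), (40, 91), (42, 90), (44, 87), (46, 84), (48, 85), (50, 87), (52, 102), (54, 98), (56, 86), (58, 85), (60, 94), (62, 104), (64, 86), (66, 86), (68, 116), (70, 87), (72, 88), (74, 116), (76, 90), (78, 109), (80, 95), (82, 104), (84, 100), (86, 94), (88, 69), (90, 0), (92, 0), (94, 0), (96, 0), (98, 0), (100, 0), (102, 0), (104, 0), (106, 0), (108, 0), (110, 0), (112, 0), (114, 0), (116, 0), (118, 0), (120, 0), (122, 29), (124, 59), (126, 31), (128, 1), (130, 177), (132, 23), (134, 0), (136, 0), (138, 0), (140, 0), (142, 0), (144, 0), (146, 0), (148, 0), (150, 0), (152, 0), (154, 0), (156, 0)]
18 [131.7 -24.6  26. ] 27.2 [14. 13. 15.]
20 [131.8 -25.2  29.4] 23.8 [9. 9. 9.]
22 [131.6 -25.3  32.2] 21.0 [23. 21. 22.]
24 [131.1 -25.2  33.9] 19.3 [40. 36. 34.]
26 [132.2 -25.2  41. ] 12.2 [144. 118.  82.]
28 [127.1 -24.9  27.9] 25.3 [220. 166. 106.]
30 [126.  -25.1  28. ] 25.2 [237. 190. 106.]
32 [124.8 -24.8  27.6] 25.6 [240. 192. 111.]
34 [124.1 -24.9  28.7] 24.5 [233. 179. 100.]
36 [123.4 -25.2  30.2] 23.0 [86. 63. 35.]
38 [123.5 -25.8  34.3] 18.9 [88. 65. 37.]
40 [124.4 -26.4  41.8] 11.4 [170. 137.  93.]
42 [123.3 -27.   42. ] 11.2 [182. 152. 103.]
44 [122.1 -27.4  42.1] 11.1 [243. 233. 162.]
```

Emit:
move_arm([
  [0.06, 0, 0, 0, 0, 0, 1],
  [0.14, 0, 0, 0, 0, 0, 1],
  [0.22, 0, 0, 0, 0, 0, 1],
  [0.3, 0, 0, 0, 0, 0, 1],
  [0.38, 0, 0, 0, 0, 0, 1],
  [0.46, 0, 0, 0, 0, 0, 1],
  [0.52, 0, 0, 0, 0, 0, 1],
  [0.56, 0, 0, 0, 0, 0, 1],
  [0.58, 0, 0, 0, 0, 0, 1],
  [0.59, 0, 0, 0, 0, 0, 1],
])

```text
time: 12.2
ee_pos: [0.6341, 0.1965, 0.0533]
ee_rot: [[0.199, 0.98, -0.0], [0.98, -0.199, -0.002], [-0.002, 0.0, -1.0]]
force: [-1.1, -8.1, -0.1]
gripper_width: 0.13
gripper_force: 55.0
```

Emit:
move_arm([
  [0.01, 0, 0, 0, 0, 0, 1],
  [0.02, 0, 0, 0, 0, 0, 1],
])

```text
time: 12.45
ee_pos: [0.6343, 0.1974, 0.0534]
ee_rot: [[0.199, 0.98, -0.0], [0.98, -0.199, -0.002], [-0.002, 0.0, -1.0]]
force: [-0.4, -7.9, 1.0]
gripper_width: 0.13
gripper_force: 55.0
```

Emit:
move_arm([
  [0.01, 0, 0, 0, 0, 0, 1],
  [0.02, 0, 0, 0, 0, 0, 1],
])

```text
time: 12.7
ee_pos: [0.6344, 0.1984, 0.0534]
ee_rot: [[0.199, 0.98, -0.0], [0.98, -0.199, -0.002], [-0.002, 0.0, -1.0]]
force: [-0.7, -7.8, 1.2]
gripper_width: 0.127
gripper_force: 55.0
```

Emit:
move_arm([
  [0.006, 0, 0, 0, 0, 0, 1],
  [0.012, 0, 0, 0, 0, 0, 1],
])

```text
time: 12.95
ee_pos: [0.6346, 0.199, 0.0533]
ee_rot: [[0.199, 0.98, -0.0], [0.98, -0.199, -0.002], [-0.002, 0.0, -1.0]]
force: [-1.6, -8.2, 0.4]
gripper_width: 0.127
gripper_force: 55.0
```

Emit:
move_arm([
  [0.006, 0, 0, 0, 0, 0, 1],
  [0.012, 0, 0, 0, 0, 0, 1],
])

```text
time: 13.2
ee_pos: [0.6347, 0.1996, 0.0533]
ee_rot: [[0.199, 0.98, -0.0], [0.98, -0.199, -0.002], [-0.002, 0.0, -1.0]]
force: [-2.3, -7.6, 0.4]
gripper_width: 0.128
gripper_force: 55.0
```

Emit:
move_arm([
  [0.004, 0, 0, 0, 0, 0, 1],
  [0.008, 0, 0, 0, 0, 0, 1],
])

```text
time: 13.45
ee_pos: [0.6348, 0.2, 0.0533]
ee_rot: [[0.199, 0.98, -0.0], [0.98, -0.199, -0.002], [-0.002, 0.0, -1.0]]
force: [-0.6, -6.6, 0.5]
gripper_width: 0.128
gripper_force: 55.0
```

Emit:
move_arm([
  [0.003, 0, 0, 0, 0, 0, 1],
  [0.006, 0, 0, 0, 0, 0, 1],
])

```text
time: 13.7
ee_pos: [0.6348, 0.2003, 0.0534]
ee_rot: [[0.199, 0.98, -0.0], [0.98, -0.199, -0.002], [-0.002, 0.0, -1.0]]
force: [-1.4, -8.3, 0.6]
gripper_width: 0.129
gripper_force: 55.0
```

Emit:
move_arm([
  [0.003, 0, 0, 0, 0, 0, 1],
  [0.006, 0, 0, 0, 0, 0, 1],
])

```text
time: 13.95
ee_pos: [0.6349, 0.2006, 0.0534]
ee_rot: [[0.199, 0.98, -0.0], [0.98, -0.199, -0.002], [-0.002, 0.0, -1.0]]
force: [-0.7, -8.5, 1.3]
gripper_width: 0.125
gripper_force: 55.0
```

Emit:
move_arm([
  [0.003, 0, 0, 0, 0, 0, 1],
  [0.006, 0, 0, 0, 0, 0, 1],
])

```text
time: 14.2
ee_pos: [0.635, 0.2009, 0.0534]
ee_rot: [[0.199, 0.98, -0.0], [0.98, -0.199, -0.001], [-0.001, 0.0, -1.0]]
force: [-1.9, -8.2, 0.4]
gripper_width: 0.126
gripper_force: 55.0
```

Emit:
move_arm([
  [0.003, 0, 0, 0, 0, 0, 1],
  [0.006, 0, 0, 0, 0, 0, 1],
])

```text
time: 14.45
ee_pos: [0.635, 0.2012, 0.0534]
ee_rot: [[0.199, 0.98, -0.0], [0.98, -0.199, -0.002], [-0.002, 0.0, -1.0]]
force: [-1.3, -7.2, 1.4]
gripper_width: 0.13
gripper_force: 55.0
```

Emit:
move_arm([
  [0.003, 0, 0, 0, 0, 0, 1],
  [0.006, 0, 0, 0, 0, 0, 1],
])

```text
time: 14.7
ee_pos: [0.6351, 0.2013, 0.0534]
ee_rot: [[0.199, 0.98, -0.0], [0.98, -0.199, -0.002], [-0.002, 0.0, -1.0]]
force: [-1.9, -10.1, 1.0]
gripper_width: 0.131
gripper_force: 55.0
```

Emit:
move_arm([
  [0.003, 0, 0, 0, 0, 0, 1],
  [0.006, 0, 0, 0, 0, 0, 1],
])

```text
time: 14.95
ee_pos: [0.635, 0.2014, 0.0533]
ee_rot: [[0.199, 0.98, -0.0], [0.98, -0.199, -0.002], [-0.002, 0.0, -1.0]]
force: [-2.2, -11.7, 2.7]
gripper_width: 0.127
gripper_force: 55.0
```

```bash
python3 -c "
from h import *
c=viewer.capture('wrist');save(c,'w6.png');cv2.imwrite('pics/w6c.png',cv2.resize(c['frame'][30:240,170:350,::-1],None,fx=2.8,fy=2.8,interpolation=cv2.INTER_CUBIC))"
```

```text
(no output)
```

View pics/w6c.png

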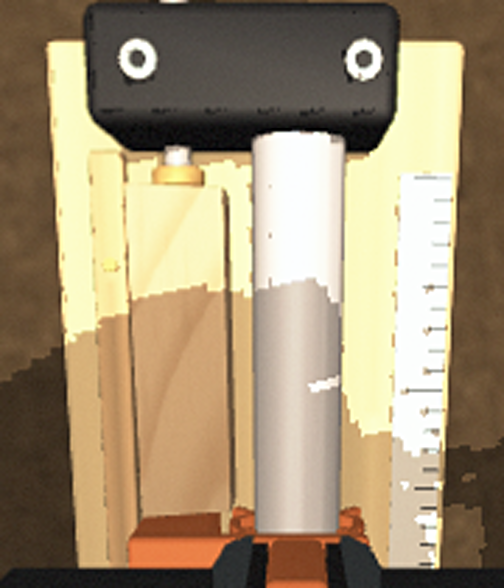

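The sample butts against the brass head at (178,180) and the orange foot bears on its near end (crop row 520). The along-rail force rose from 8 to 12 N, so contact has begun. One more small step.

Emit:
move_arm([
  [0.003, 0, 0, 0, 0, 0, 1],
  [0.005, 0, 0, 0, 0, 0, 1],
  [0.005, 0, 0, 0, 0, 0, 1],
])

```text
time: 15.38
ee_pos: [0.6351, 0.2014, 0.0534]
ee_rot: [[0.199, 0.98, -0.0], [0.98, -0.199, -0.002], [-0.002, 0.0, -1.0]]
force: [-2.0, -11.7, 3.4]
gripper_width: 0.129
gripper_force: 55.0
```

Emit:
move_arm([
  [0.003, 0, 0, 0, 0, 0, 1],
  [0.006, 0, 0, 0, 0, 0, 1],
])

```text
time: 15.62
ee_pos: [0.6351, 0.2014, 0.0534]
ee_rot: [[0.199, 0.98, -0.001], [0.98, -0.199, -0.003], [-0.003, 0.0, -1.0]]
force: [-1.7, -14.6, 3.6]
gripper_width: 0.13
gripper_force: 55.0
```

```bash
python3 -c "
from h import *
for i in range(4):
  viewer.capture('wrist');s=manip.read_state();print(s['force'],s['ee_pos'])"
```

```text
[ -2.51330266 -14.23414916   2.49479407] [0.63506837 0.20150272 0.05338072]
[ -1.56247635 -14.5042136    3.92715769] [0.63505786 0.20146882 0.05336096]
[ -2.27470542 -14.00194115   2.58360012] [0.63507848 0.20144543 0.05336365]
[ -1.40024048 -13.01380752   3.56794276] [0.63506125 0.20144373 0.05337059]
```

Nip of about 6 N over the sliding friction. I'll relax the arm's wind-up, then release.

Emit:
move_arm([
  [-0.008, 0, 0, 0, 0, 0, 1],
  [-0.016, 0, 0, 0, 0, 0, 1],
  [-0.016, 0, 0, 0, 0, 0, 1],
])

```text
time: 16.2
ee_pos: [0.6351, 0.2014, 0.0534]
ee_rot: [[0.199, 0.98, -0.0], [0.98, -0.199, -0.002], [-0.002, 0.0, -1.0]]
force: [-2.5, -8.9, 1.3]
gripper_width: 0.128
gripper_force: 55.0
```

Emit:
move_arm([
  [-0.009, 0, 0, 0, 0, 0, 1],
  [-0.009, 0, 0, 0, 0, 0, 1],
  [-0.009, 0, 0, 0, 0, 0, 0.2],
  [-0.009, 0, 0, 0, 0, 0, 0.2],
  [-0.009, 0, 0, 0, 0, 0, 0.2],
  [-0.009, 0, 0, 0, 0, 0, 0.2],
])

```text
time: 16.95
ee_pos: [0.635, 0.2022, 0.0534]
ee_rot: [[0.199, 0.98, 0.0], [0.98, -0.199, 0.0], [0.0, 0.0, -1.0]]
force: [-0.5, -0.3, -1.4]
gripper_width: 0.399
gripper_force: 0.0
```

Emit:
move_arm([
  [0, 0, -0.2, 0, 0, 0, 0.2],
  [0, 0, -0.6, 0, 0, 0, 0.2],
  [0, 0, -1.2, 0, 0, 0, 0.2],
  [0, 0, -2, 0, 0, 0, 0.2],
  [0, 0, -2.6, 0, 0, 0, 0.2],
  [0, 0, -2.6, 0, 0, 0, 0.2],
])

```text
time: 17.7
ee_pos: [0.6363, 0.2025, 0.1868]
ee_rot: [[0.199, 0.98, 0.005], [0.98, -0.199, 0.001], [0.002, 0.005, -1.0]]
force: [-0.6, 0.5, -0.5]
gripper_width: 0.401
gripper_force: 0.0
```

```bash
python3 -c "
from h import *
s=manip.read_state();print(s['force'],s['ee_pos'],s['time'])
c=viewer.capture('wrist');save(c,'w7.png')
P,u,v=pts(c);f=c['frame'][v,u].astype(int);o=(f[:,0]>f[:,2]+80)&(f[:,0]>1.5*f[:,1])&(P[:,2]>.05)&(P[:,2]<.1)&(abs(P[:,0]-.635)<.05)&(abs(P[:,1]-.2)<.05)
print('tab top z',np.median(P[o,2]),P[o].mean(0),o.sum())"
```

```text
[-0.60136222  0.47097643 -0.49579038] [0.63628612 0.2025326  0.18677113] 17.7
tab top z 0.07482402423064069 [0.63595164 0.20321514 0.07337678] 430
```

View pics/w7.png

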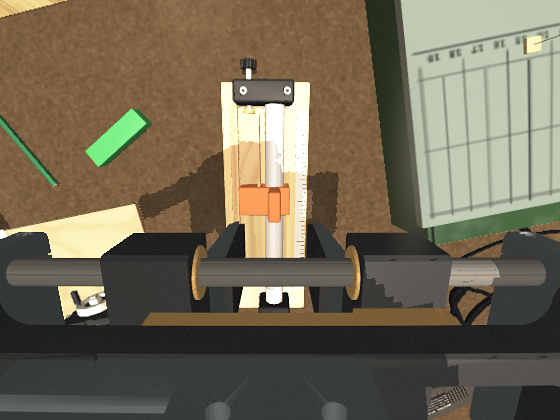

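The stop (264,200) sits level and home on the rail: its tab top reads 75 mm, 76 expected. The sample is held between it and the head (250,111), and the gripper is clear.

```bash
python3 -c "
from cell import manip;print(manip.finish_job())"
```

```text
the job is handed in; nothing more can be done
None
```

I handed the job in: the orange stop is snapped fully home on the rail and nips the sample against the screw head at about 6 N, with the gripper clear and no other objects touched.

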